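Clamp a bar of soap in the holding jig

TASK

With the fingertips, push the bar of soap that lies in the channel of the wooden jig along the channel until it is right up against the end stop. Then push the clamp's black-gripped lever, which leans away from the soap, over past its centre so that it snaps over towards the soap and its rubber pad holds the bar down. Only push: do not lift the soap, and leave the other things on the table where they are.

Things in the scene. Friction and masses are not known exactly. Their poses are not given: they have to be found in the camera images.
- jig: wooden holding jig, fixed to the table; origin at the centre of its underside, on the table top. Board 100 (x) x 250 (y) x 12 mm (z). Its y axis runs along the channel, towards the end stop and the clamp behind it. The channel is in the middle, between two rails: inner faces at x = +-25 mm, 8 mm wide, from y = -115 to +30 mm, tops 22 mm above the table
- stop_face (a point): middle of the end stop's face that the soap must meet: in the jig's frame x 0, y +30, z 25 mm; same axes as the jig. The stop is a wooden block 66 mm wide, 12 mm thick, top 32 mm above the table
- soap_bar: coral bar of soap lying lengthwise on the board in the channel, 25 to 50 mm short of the stop: 46 mm wide (x, across the channel), 78 long (y, along it), 26 thick, 0.1 kg, loose; origin at the centre of its underside, 12 mm above the table. Against the stop its origin is at y = -9 mm in the jig's frame; its top is 38 mm above the table
- clamp_lever (a joint): angle of the clamp's lever (rad). 0: open, as it starts; about 1.2: clamped on the bar (1.23 with nothing under the pad). Over-centre spring: pushes back with 0.42 N m at 0 (6 N at 70 mm from the pivot), with nothing at 0.6 (handle upright), and past 0.6 drives the lever on to clamped by itself
- clamp_pivot (a point): the lever's pivot, its axis along the jig's x: in the jig's frame x 0, y +69, z 50 mm; same axes as the jig. The handle and a short arm with the pad turn together about it. Open, the handle leans 34 degrees from upright away from the soap (to the jig's +y) and the arm is raised; clamped, the handle leans 35 degrees towards the soap
- handle_tip (a point): rounded outer end of the lever's handle, 100 mm from the pivot; the outer 60 mm is an 18 mm thick round rubber grip. Open, the tip is at z 132 mm, y +125 mm in the jig's frame; upright, at z 150 mm
- clamp_pad: round rubber pad, 18 mm across and 8 mm thick, at the end of the clamp's arm, 58 mm from the pivot; origin at the centre of the face that presses on the soap
- spare_soap: pink bar of soap, 47 x 79 x 26 mm, waiting on the table; loose, to be left alone; origin at the centre of its underside
- mug: white mug, 74 x 105 x 83 mm, loose, to be left alone; origin at the middle of its underside
- hare: dark sitting hare ornament on a plinth, 36 x 50 x 102 mm, loose, to be left alone; origin at the centre of its underside
- tealight: tealight, 38 mm across, 20 mm high, loose, to be left alone; origin at the centre of its underside
Not all that is in view belongs to the job. Leave any green or yellow look-alike of the soap_bar alone.

How it is judged:
On the way, in this order (a step that is already met when the one before it is completed fails the run):
1. the soap lies within 3 mm of the end stop while the clamp is still open (y of soap_bar in the frame of jig above -0.012 m and value of joint clamp_lever below 0.3 rad), for 0.2 s.
2. the lever has snapped over and the pad presses (value of joint clamp_lever above 1.12 rad and contact force between clamp_pad and soap_bar above 2 N), for 0.2 s.
At the end, for the whole second after the job is handed in: the bar of soap lies flat on the board within 3 mm of the end stop, at rest, and the lever stands past 1.12 rad with the pad pressing on the bar with more than 2 N (all of step 2 and y of soap_bar in the frame of jig above -0.012 m and z of soap_bar in the frame of jig below 0.016 m and linear speed of soap_bar below 0.02 m/s); the robot touches nothing.
It fails at once if the soap in the jig is lifted (more than 8 mm off the board) (z of soap_bar in the frame of jig above 0.02 m).
It fails at once if another loose thing is moved more than 20 mm (distance of any of spare_soap, mug, hare, tealight from where it was at the start of the episode above 0.02 m).
It also fails if it takes over 42 s, if anything falls off the work surface, if the arm or the gripper's body presses on something with over 40 N, if the wrist force passes 120 N, or if a joint passes its speed limit or range.

ROBOT

A 6-joint arm with a two-finger parallel gripper is mounted at the origin on a cart in front of the work surface, level with it; the furniture and walls round the work are solid. World frame = base frame: x ahead of the robot, y to its left, z up, the work surface at z = 0. Lengths are in m, angles in rad, forces in N, time in s.
With the tool pointing down it reaches from about 0.425 to 0.95 m from the base axis. Payload 3.5 kg.
Tool frame: the origin (TCP) lies at the very end of the fingers, on their centre line; the grasp point (between the pads) lies 19 mm behind it; y points along the fingers, z is the direction in which the jaws open and shut, and the axes are right-handed (so a half turn about y gives the same grasp; the last joint's range is limited). The gripper opens to 85 mm and grips with 20 to 120 N. Pads are 22 mm wide; open, the fingers measure 114 mm over their backs; the gripper's body (76 mm by 85 mm) begins 54 mm behind the grasp point. The pads swing forward as they close: fully open they stand 13 mm farther back than shut.
Start: joints at [-1.406, 0.286, 1.577, -0, 1.279, -0.15], TCP at [0.209, -0.642, 0.231] pointing down, gripper open.
Joint ranges: [-2.77, 2.77], [-0.9, 2.22], [0.21, 2.48], [-1.53, 4.67], [0.24, 2.81], [-2.84, 2.84]. Speed limits (rad/s): [2.79, 2.79, 3.14, 3.14, 3.14, 3.14].

INTERFACE

Orientations are given as a unit quaternion [x, y, z, w].
In Python, from plant import ctrl gives the robot as it stands. The module is installed in compiled form; this text tells all that it offers.
- The arm moves only by the tool jog_arm, never from a script. Its argument "deltas" is a list of rows, each a list of 3 entries, a list of its own where there are three numbers: the turn, a rotation vector about the tool's x, y, z in rad, then the shift along the tool's x, y, z in m, then the opening, from 0 (shut) to 1 (fully open). In form: [[[wx, wy, wz], [dx, dy, dz], gripper], ...]. A call has 1 to 10 rows; each row is the pose to reach, as a shift and turn from the pose measured when the call began, along the tool's axes at that moment; what a row does not reach only later rows make up. A row lasts 1/12 s, in which the tool goes at most 41.7 mm and 7.16 degrees, less where a joint would pass 70% of its speed; a pose out of reach is approached as far as the arm can. A call with a gripper value outside its range is refused whole. The fingers move at their own pace and stop on an object; "force" is the grip in N (left out, the last holds). Time passes only in rows, so rows that repeat a pose let the fingers close. It gives the time, the measured TCP pose, the force and the opening at its end, in the units of the state.
- ctrl.get_state(): the state, without advancing time (a new reading comes with each control period).
- ctrl.read_camera(name): name is "side" or "top"; returns a dict with "pixels" (400x640x3 uint8, blue, green, red), "range_z" (400x640 float32, m along the optical axis (not along the pixel's ray), 0 where there is no reading), "fx", "fy", "cx", "cy" (pixels), "T" (4x4, takes a point from camera to world coordinates). Camera axes: x right, y up, looking along -z (the intrinsics and any distortion apply to the point x, -y, -z); pixel columns grow to the right and rows downward; lengths in m; the calibration is good to about 2 mm. A picture is of the moment at which its call begins.
- ctrl.sign_off(): hands the job in, once; it reports no verdict.
The state is a dict: "time": time; "qpos": joint angles; "dq": joint speeds; "joint_efforts": joint torques, N m; "eef_pos": TCP position; "tcp_rot": TCP orientation; "contact_force": force on the tool from outside, world axes, zero at the start; "wrist_torque": the same for the moment, N m; "opening": opening from 0.0 (shut) to 1.0 (fully open).
Only numpy, scipy, OpenCV 4.12 (cv2) and the standard library are available. Lean on these libraries where they do the work, as an engineer would, in place of code of your own. Each camera call takes 0.05 s, during which the arm holds its last target.

## Working session

There is one attempt and no reset: what is moved stays moved. The work goes in short steps, Python scripts to look and compute and a tool call to move; the robot and the scene stay as the last step left them, time stands still between calls to the robot, and variables do not carry over. Pictures are saved under pics/ and viewed, and the job is handed in when it is done.

Besides the shell and the picture viewer there is one more tool, called after "Emit:" by a JSON object that holds its "op" and its "data". jog_arm: Moves the arm, as the interface text tells. Its arguments: {"type":"object","properties":{"deltas":{"type":"array","items":{"type":"array"}},"force":{"type":"number"}},"required":["deltas"]}

```bash
mkdir -p pics; cat > h.py <<'E'
import numpy as np, cv2
from plant import ctrl
from scipy.spatial.transform import Rotation as R
def snap(name,fn):
    c=ctrl.read_camera(name); np.savez('pics/'+fn+'.npz',**{k:np.asarray(v) for k,v in c.items()})
    cv2.imwrite('pics/'+fn+'.png',c['pixels']); return c
def pt(c,u,v):
    z=float(c['range_z'][int(v),int(u)])
    p=np.array([(u-c['cx'])/c['fx']*z,-(v-c['cy'])/c['fy']*z,-z,1]); return (c['T']@p)[:3]
def cloud(c):
    v,u=np.mgrid[0:400,0:640]; z=c['range_z']
    P=np.stack([(u-c['cx'])/c['fx']*z,-(v-c['cy'])/c['fy']*z,-z,np.ones_like(z)],-1)
    return (P@c['T'].T)[...,:3]
E
python3 - <<'E'
from h import *
for n in('top','side'):
    c=snap(n,n+'0'); print(n,c.keys(),c['fx'],c['cx'],c['cy'],c['T'])
print(ctrl.get_state())
E
```

```text
top dict_keys(['pixels', 'range_z', 'fx', 'fy', 'cx', 'cy', 'T']) 428.57064311242874 320.0089425085313 192.41505003976158 [[ 0.0139282   0.99728044 -0.07237221  0.42273439]
 [-0.99988572  0.01431693  0.00485526 -0.03078141]
 [ 0.0058782   0.07229632  0.99736588  1.4644413 ]
 [ 0.          0.          0.          1.        ]]
side dict_keys(['pixels', 'range_z', 'fx', 'fy', 'cx', 'cy', 'T']) 381.17208211640974 316.9185124956808 199.84625067214787 [[-0.99979737  0.013744   -0.01470788  0.47883343]
 [-0.01984461 -0.5503358   0.83470756  0.92699539]
 [ 0.00337795  0.83483029  0.55049703  0.75831478]
 [ 0.          0.          0.          1.        ]]
{'time': 0.1, 'qpos': array([-1.40595058e+00,  2.87137090e-01,  1.57801987e+00, -1.81036386e-05,
        1.27857845e+00, -1.49976954e-01]), 'dq': array([-0.00081629, -0.00308697, -0.00138731,  0.00070084, -0.00111135,
        0.00153378]), 'joint_efforts': array([ 6.12626372e-04, -4.07298267e+01, -2.93698740e+01, -1.44493506e-04,
        3.41639236e-03, -1.79709282e-06]), 'eef_pos': array([ 0.20895412, -0.64122902,  0.23005128]), 'tcp_rot': array([-0.11086106,  0.69912121, -0.69760619,  0.11083754]), 'contact_force': array([ 0.46068717, -0.0538475 , -0.72978414]), 'wrist_torque': array([ 0.0540052 , -0.00908846,  0.02516213]), 'opening': 1.0011360908627966}
```

View pics/top0.png

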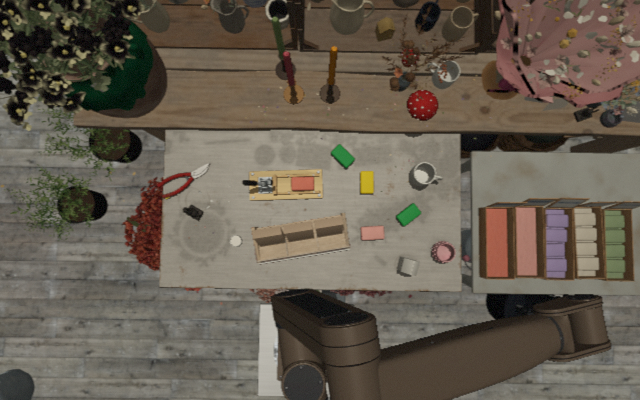

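View pics/side0.png

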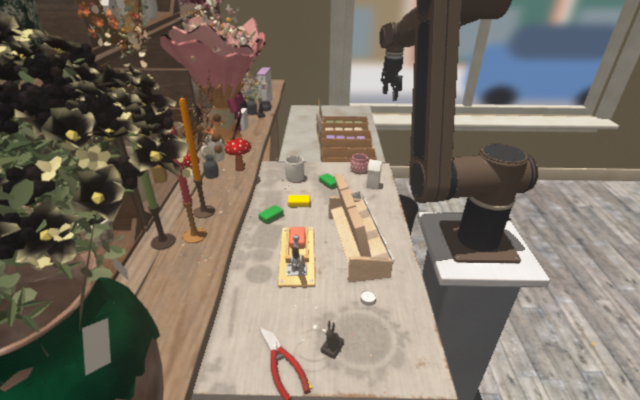

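Top: the jig is at about (286,185), with the clamp and lever tip at (247,183) and the coral soap at (302,184). The jig's +y axis points left in the picture, which is world +y. The divider box at (300,238) is on the near side.

```bash
python3 - <<'E'
from h import *
a=dict(np.load('pics/top0.npz')); P=cloud(a)
im=cv2.resize(a['pixels'][160:270,235:360],None,fx=6,fy=6,interpolation=cv2.INTER_CUBIC)[:600]; cv2.imwrite('pics/topc.png',im)
b=dict(np.load('pics/side0.npz'))
im=cv2.resize(b['pixels'][215:295,260:350],None,fx=7,fy=7,interpolation=cv2.INTER_CUBIC); cv2.imwrite('pics/sidec.png',im)
Q=P[165:205,240:330]
print('table z',np.median(P[205:215,190:230,2]))
for v in range(166,204,2): print(v,' '.join('%3d'%(1000*z) for z in P[v,242:328:2,2]))
print(pt(a,250,172),pt(a,322,199),pt(a,322,171),pt(a,251,199))
E
```

```text
table z 0.001443746098510501
166  -2  -3  -2   0   0   1  -4  -5   0   2  -8  -3  -1   3  -3  -3  -3   3   0  -3   0   6   0  -1  -5  -4  -3   1   0  -1   5   2  -3  -1   0   0   3   5   3   2  -2   0   0
168  -5   4  -2   1   0  -1  -5   5   0  -1   0   0   4   0  -3   5   5   1   0   3  -1   4  -3   0  -3  -5  -5   0   1   3   0   0   0   3  -2  -2   2   5   1   1   2   4  -8
170  -1   0   2  -1   0  -2   2  -1   0  -2  -1   1   6  -6  -7   2  -7   4   1  14  14   5  12   7   7  11  13   9   8  12   9  10  11  14  16   9  12  16   8  15   7   2  -6
172  -2   5   0   5  13  13  12  11  10  14  13  14   9  14  21  12   5  16  12  10  10   6  11   8  14  10  12  12  14  13   8  12  14   9  14  15  13  13   9  11  10   0  -1
174   1  -4   0   0  11  14  14  10  11   9  15  12  11  12  14  13   9   6  13  10  12  16  13  14  13  12  11  15  25  17  21  16  21  21  14  24  30  25  18  13   9  -1  -1
176   0  -4   3   0  17  15  10  12  12  12  11  17  14  13   6   9  33  29  14  20  25  16  24  21  21  24  21  27  23  18  21  15  25  19  17  17   7  10  10   9  10   3   2
178  -3   0  -7
[... 1719 characters left out ...]
13  14  17  14  10   3  -1
198  -1   1   6  -3  16   8   9   6   9  10   8  13  15  11  22  11  16  13  10  13  11  14  14   5  10   9  16  12  13   8  14  10   7   3   8  15   8  10   7   6  -6  -2   6
200  -5   0   4   9   8  13   6   9   8   0  -7   0  -2  -7   0   4   0   1  -2  -2   3  -2  -6  -1   0  -2   1   0   0   0   3   2   5   2   1   2   2  -1  -2   2   2  -3   1
202   1   0   0   1  -2   3   0   6  -1   0   0   0   4  -1   4   6  -1  -2   1  -6   2  -2  -4   0  -1   5   1   4   1   3  -1  -1  -7   3   4   1   4  -2  -4  -1  -2  -8   0
[0.5941988  0.20127729 0.01390492] [ 0.50644055 -0.04502783  0.00111064] [ 0.60170915 -0.04364086  0.00985303] [0.50239831 0.19586746 0.01172696]
```

View pics/topc.png

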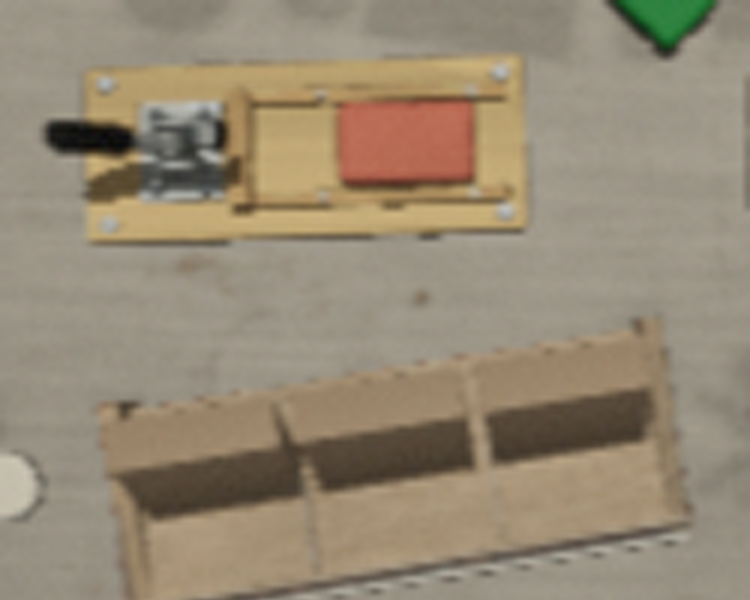

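View pics/sidec.png

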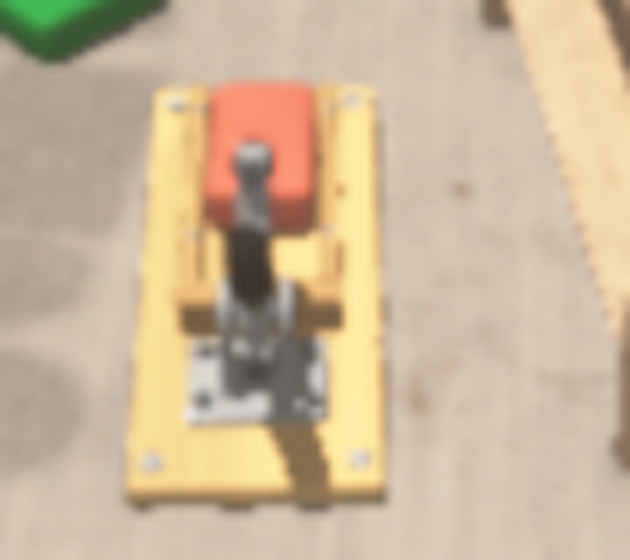

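The top crop shows the board's corners at (86,70), (522,55), (525,230) and (90,242). The soap's top runs from x 338 to 473, with its end facing the stop at 338. The arm is raised at about (210,133) and the handle tip is at (47,134). I'll put these into the world frame next.

```bash
cat >> h.py <<'E'
def ray(c,u,v,z):
    T=c['T'];d=T[:3,:3]@np.array([(u-c['cx'])/c['fx'],-(v-c['cy'])/c['fy'],-1]);o=T[:3,3]
    return o+d*(z-o[2])/d[2]
E
python3 - <<'E'
from h import *
a=dict(np.load('pics/top0.npz'));P=cloud(a)
f=lambda u,v,z,s=6,o=(235,160),c=a: ray(c,(u+.5)/s-.5+o[0],(v+.5)/s-.5+o[1],z)[:2]
C=[f(*p,.012) for p in[(86,70),(522,55),(525,230),(90,242)]]
print(C); 
for i in range(4): print(np.linalg.norm(C[i]-C[i-1]))
ctr=np.mean(C,0); d=(C[0]-C[1])+(C[3]-C[2]); th=np.arctan2(d[1],d[0])-np.pi/2; print('ctr',ctr,'yaw',np.degrees(th))
b=dict(np.load('pics/side0.npz'))
D=[f(*p,.012,7,(260,215),b) for p in [(155,88),(378,85),(385,490),(127,490)]]
print(D)
for i in range(4): print(np.linalg.norm(D[i]-D[i-1]))
c2=np.mean(D,0); d=(D[3]-D[0])+(D[2]-D[1]); th2=np.arctan2(d[1],d[0])-np.pi/2; print(c2,np.degrees(th2))
def J(p,c=ctr,t=th): 
    p=np.array(p[:2])-c; return np.array([np.cos(t)*p[0]+np.sin(t)*p[1],-np.sin(t)*p[0]+np.cos(t)*p[1]])
for p in[(338,100),(473,100),(475,182),(340,184)]: print('soap',J(f(*p,.036)))
for p in[(229,90),(255,90),(253,208)]: print('stop',J(f(*p,.032)))
print('tip',J(f(47,134,.128)))
for n,c in (('top',a),('side',b)):
    Q=cloud(c); hsv=cv2.cvtColor(c['pixels'],cv2.COLOR_BGR2HSV)
    loc=np.einsum('ij,vuj->vui',np.array([[np.cos(th),np.sin(th)],[-np.sin(th),np.cos(th)]]),Q[...,:2]-ctr)
    m=(abs(loc[...,0])<.035)&(loc[...,1]>.07)&(loc[...,1]<.14)&(Q[...,2]>.085)&(Q[...,2]<.2)
    print(n,m.sum(),np.c_[loc[m],Q[m][:,2]].min(0),np.c_[loc[m],Q[m][:,2]].max(0),np.median(loc[m],0))
    m=(abs(loc[...,0])<.06)&(abs(loc[...,1])<.125)&(Q[...,2]>.005)&(Q[...,2]<.018); print(np.median(Q[m],0),np.percentile(loc[m],[1,99],axis=0))
# divider box
Q=P[205:270,245:355].reshape(-1,3);m=Q[:,2]>.02;print('box',Q[m].min(0),np.percentile(Q[m],99,axis=0),Q[m].max(0))
E
```

```text
[array([0.59694003, 0.20533504]), array([ 0.60914793, -0.04209542]), array([ 0.50950473, -0.04515464]), array([0.49920316, 0.20054343])]
0.09785426354553303
0.2477314368803851
0.0996901494020452
0.24591393837995992
ctr [0.55369896 0.0796571 ] yaw 2.6135236454675197
[array([ 0.60847164, -0.04283845]), array([ 0.50641226, -0.04757074]), array([0.49689027, 0.20483264]), array([0.59485763, 0.20709763])]
0.25030657805630097
0.10216903726607866
0.25258292529402476
0.09799353482721172
[0.55165795 0.08038027] 2.636979616896279
soap [ 0.02467135 -0.02034146]
soap [ 0.02233279 -0.09566692]
soap [-0.02361294 -0.09537651]
soap [-0.02238247 -0.02019494]
stop [0.03264051 0.04071475]
stop [0.03218941 0.02617381]
stop [-0.03397737  0.02890754]
tip [0.00122001 0.12634168]
top 82 [-0.00938241  0.08476338  0.08659072] [0.00978135 0.12418352 0.13654117] [-0.00089521  0.10470453]
[0.54791069 0.09109195 0.01223738] [[-0.05275559 -0.12338761]
 [ 0.05094609  0.12128329]]
side 73 [-0.0095578   0.09874143  0.08720613] [0.00807134 0.12866202 0.13575202] [-0.00148499  0.12008547]
[0.54562873 0.1425876  0.01331978] [[-0.04985478 -0.11625854]
 [ 0.04892416  0.12452597]]
box [ 0.28933635 -0.1375198   0.03105558] [0.44627452 0.16889248 1.4644413 ] [0.46083788 0.18213145 1.4644413 ]
```

```bash
cat >> h.py <<'E'
JC=np.array([.5527,.080]); TH=np.radians(2.62)
def j2w(x,y,z): return np.r_[JC+np.array([[np.cos(TH),-np.sin(TH)],[np.sin(TH),np.cos(TH)]])@[x,y],z]
def w2j(p):
    q=np.array([[np.cos(TH),np.sin(TH)],[-np.sin(TH),np.cos(TH)]])@(np.array(p[:2])-JC); return np.r_[q,p[2]]
def go(x,y,z,s=1):
    st=ctrl.get_state(); A=R.from_quat(st['tcp_rot']); p=j2w(x,y,z)
    zt=s*np.array([np.cos(TH),np.sin(TH),0]); yt=np.array([0,0,-1.]); xt=np.cross(yt,zt)
    B=R.from_matrix(np.c_[xt,yt,zt])
    print('turn',(A.inv()*B).as_rotvec().round(4),'shift',A.inv().apply(p-st['eef_pos']).round(4), 'at jig',w2j(st['eef_pos']).round(4),'F',st['contact_force'].round(2))
E
python3 - <<'E'
from h import *
A=R.from_quat(ctrl.get_state()['tcp_rot']).as_matrix(); print(A.round(3))
go(0,-.13,.21,1);go(0,-.13,.21,-1)
E
```

```text
[[-0.951 -0.     0.31 ]
 [-0.31   0.002 -0.951]
 [-0.    -1.    -0.002]]
turn [ 0.0016 -1.3017 -0.0016] shift [-0.5156  0.0212 -0.454 ] at jig [-0.3764 -0.7048  0.2301] F [ 0.46 -0.05 -0.73]
turn [1.8000e-03 1.8399e+00 1.7000e-03] shift [-0.5156  0.0212 -0.454 ] at jig [-0.3764 -0.7048  0.2301] F [ 0.46 -0.05 -0.73]
```

Emit:
{"op": "jog_arm", "data": {"deltas": [[[0,-0.07,0],[-0.028,0,-0.025],0],[[0,-0.14,0],[-0.056,0,-0.05],0],[[0,-0.21,0],[-0.084,0,-0.075],0],[[0,-0.28,0],[-0.112,0,-0.1],0],[[0,-0.35,0],[-0.14,0,-0.125],0],[[0,-0.42,0],[-0.168,0,-0.15],0],[[0,-0.49,0],[-0.196,0,-0.175],0],[[0,-0.56,0],[-0.224,0,-0.2],0],[[0,-0.63,0],[-0.252,0,-0.225],0],[[0,-0.7,0],[-0.28,0,-0.25],0]]}}

```text
time: 0.93
eef_pos: [0.3981, -0.3149, 0.2303]
tcp_rot: [-0.344, 0.618, -0.617, 0.345]
contact_force: [0.7, -0.7, -0.1]
opening: 0.002
```

```bash
python3 -c "
from h import *
go(0,-.13,.20)
s=ctrl.get_state();print(s['time'],s['qpos'],s['opening'])"
```

```text
turn [ 0.0013 -0.5986 -0.0024] shift [-0.3098  0.0308 -0.0025] at jig [-0.1725 -0.3874  0.2303] F [ 0.73 -0.65 -0.06]
0.9333 [-8.69908727e-01 -8.60141936e-02  1.98139893e+00  1.24311827e-03
  1.24863361e+00 -3.17389323e-01] 0.001893615117814549
```

Emit:
{"op": "jog_arm", "data": {"deltas": [[[0,-0.07,0],[-0.035,0.003,0],0],[[0,-0.14,0],[-0.07,0.006,0],0],[[0,-0.21,0],[-0.105,0.01,0],0],[[0,-0.28,0],[-0.14,0.013,0],0],[[0,-0.35,0],[-0.175,0.016,0],0],[[0,-0.42,0],[-0.21,0.02,0],0],[[0,-0.49,0],[-0.245,0.025,-0.001],0],[[0,-0.56,0],[-0.28,0.028,-0.002],0],[[0,-0.5986,0],[-0.31,0.031,-0.0025],0],[[0,-0.5986,0],[-0.31,0.031,-0.0025],0]]}}

```text
time: 1.77
eef_pos: [0.5597, -0.0453, 0.1986]
tcp_rot: [-0.512, 0.489, -0.485, 0.514]
contact_force: [-0.5, -0.7, 0.9]
opening: -0.002
```

```bash
python3 -c "
from h import *
go(0,-.13,.20);go(0,-.13,.020)
s=ctrl.get_state();print(s['time'],s['qpos'],s['opening'])
snap('side','side1');c=snap('top','top1')"
```

```text
turn [ 0.0015  0.0059 -0.005 ] shift [ 0.0045 -0.0014 -0.0013] at jig [ 0.0013 -0.1255  0.1986] F [-0.49 -0.7   0.92]
turn [ 0.0015  0.0059 -0.005 ] shift [ 0.0054  0.1786 -0.001 ] at jig [ 0.0013 -0.1255  0.1986] F [-0.49 -0.7   0.92]
1.7667 [-0.2633946   0.06824102  1.88810755  0.00460012  1.18818066 -0.31679458] -0.0016921604789440028
```

View pics/side1.png

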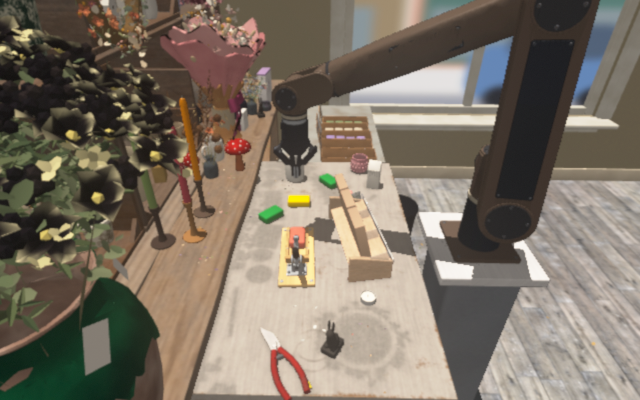

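Side view: the shut gripper hangs at (296,165), beyond the jig and in line with the channel. Next I descend behind the soap.

Emit:
{"op": "jog_arm", "data": {"deltas": [[[0,0.006,-0.005],[0.005,0.03,-0.001],0],[[0,0.006,-0.005],[0.005,0.06,-0.001],0],[[0,0.006,-0.005],[0.005,0.09,-0.001],0],[[0,0.006,-0.005],[0.005,0.115,-0.001],0],[[0,0.006,-0.005],[0.005,0.14,-0.001],0],[[0,0.006,-0.005],[0.005,0.16,-0.001],0],[[0,0.006,-0.005],[0.005,0.17,-0.001],0],[[0,0.006,-0.005],[0.005,0.177,-0.001],0],[[0,0.006,-0.005],[0.005,0.177,-0.001],0]]}}

```text
time: 2.62
eef_pos: [0.5564, -0.0538, 0.021]
tcp_rot: [0.512, -0.49, 0.489, -0.509]
contact_force: [-0.4, 0.3, 0.5]
opening: -0.002
```

```bash
python3 -c "
from h import *
go(0,-.06,.020)
c=snap('side','side2');im=cv2.resize(c['pixels'][180:295,240:370],None,fx=5,fy=5,interpolation=cv2.INTER_CUBIC);cv2.imwrite('pics/side2c.png',im)"
```

```text
turn [ 0.0044 -0.0051  0.0017] shift [-0.0738  0.0009  0.0021] at jig [-0.0024 -0.1338  0.021 ] F [-0.41  0.3   0.47]
```

View pics/side2c.png

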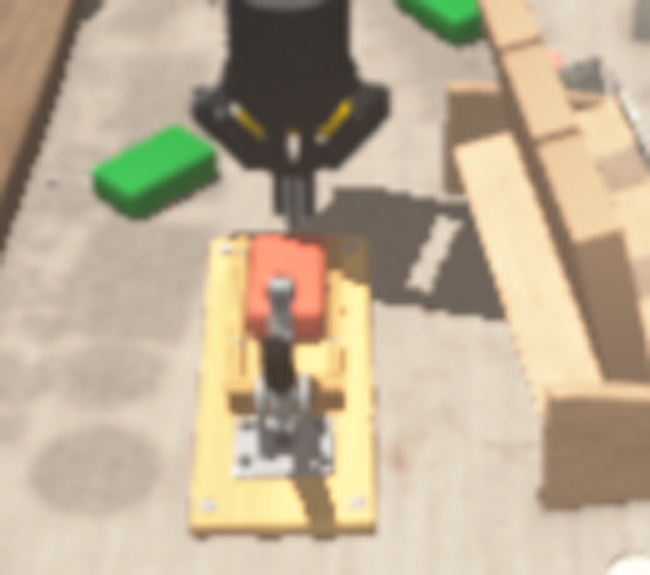

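The fingers at (295,200) are behind the soap and about 2 mm off the channel's centre line. Pushing now.

Emit:
{"op": "jog_arm", "data": {"deltas": [[[0,0,0],[-0.007,0.001,0.002],0],[[0,0,0],[-0.014,0.001,0.002],0],[[0,0,0],[-0.021,0.001,0.002],0],[[0,0,0],[-0.027,0.001,0.002],0],[[0,0,0],[-0.033,0.001,0.002],0],[[0,0,0],[-0.039,0.001,0.002],0],[[0,0,0],[-0.045,0.001,0.002],0],[[0,0,0],[-0.051,0.001,0.002],0],[[0,0,0],[-0.056,0.001,0.002],0],[[0,0,0],[-0.056,0.001,0.002],0]]}}

```text
time: 3.5
eef_pos: [0.5567, 0.0033, 0.0209]
tcp_rot: [0.511, -0.49, 0.489, -0.509]
contact_force: [-0.9, 0.3, 0.5]
opening: 0.001
```

```bash
python3 -c "
from h import *
go(0,-.06,.020)
c=snap('side','side3');im=cv2.resize(c['pixels'][180:295,240:370],None,fx=5,fy=5,interpolation=cv2.INTER_CUBIC);cv2.imwrite('pics/side3c.png',im)
c=snap('top','top3');im=cv2.resize(c['pixels'][160:270,235:360],None,fx=6,fy=6,interpolation=cv2.INTER_CUBIC)[:600];cv2.imwrite('pics/top3c.png',im)"
```

```text
turn [ 0.0029 -0.004   0.0017] shift [-0.0168  0.0009 -0.0006] at jig [ 0.0005 -0.0768  0.0209] F [-0.87  0.3   0.53]
```

View pics/side3c.png

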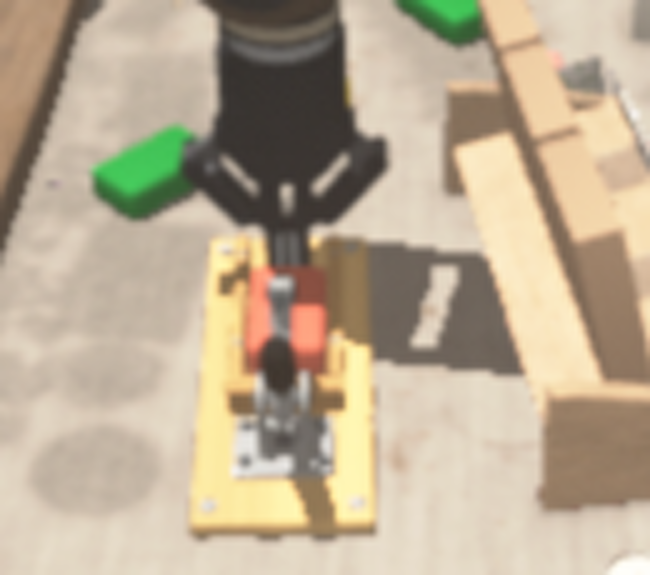

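View pics/top3c.png

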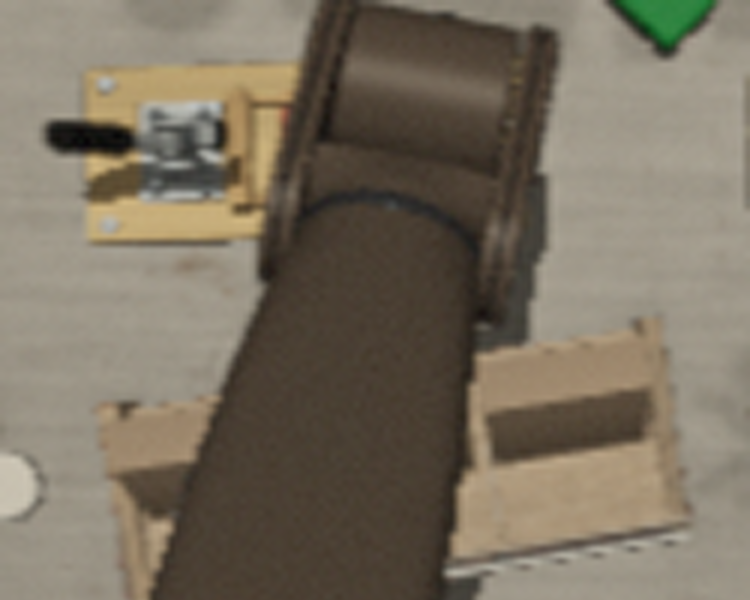

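The soap is moving: its front face is at about y=372 in the side crop, with the stop at 385. Continuing gently.

Emit:
{"op": "jog_arm", "data": {"deltas": [[[0,0,0],[-0.004,0,0],0],[[0,0,0],[-0.007,0,0],0],[[0,0,0],[-0.01,0,0],0],[[0,0,0],[-0.012,0,0],0],[[0,0,0],[-0.012,0,0],0]]}}

```text
time: 4.02
eef_pos: [0.556, 0.0151, 0.0207]
tcp_rot: [0.512, -0.49, 0.489, -0.509]
contact_force: [0.3, 0.5, 0.1]
opening: 0.001
```

Emit:
{"op": "jog_arm", "data": {"deltas": [[[0,0,0],[-0.001,0,0],0],[[0,0,0],[-0.002,0,0],0],[[0,0,0],[-0.003,0,0],0],[[0,0,0],[-0.003,0,0],0]]}}

```text
time: 4.35
eef_pos: [0.5559, 0.0183, 0.0207]
tcp_rot: [0.511, -0.49, 0.489, -0.509]
contact_force: [-0.1, -0.9, 0.7]
opening: -0.0
```

```bash
python3 -c "
from h import *
go(0,-.06,.020)
c=snap('side','side4');im=cv2.resize(c['pixels'][215:275,270:330],None,fx=9,fy=9,interpolation=cv2.INTER_CUBIC);cv2.imwrite('pics/side4c.png',im)"
```

```text
turn [ 0.0034 -0.0042  0.0014] shift [-0.0018  0.0007 -0.0004] at jig [ 0.0004 -0.0618  0.0207] F [-0.08 -0.92  0.69]
```

View pics/side4c.png

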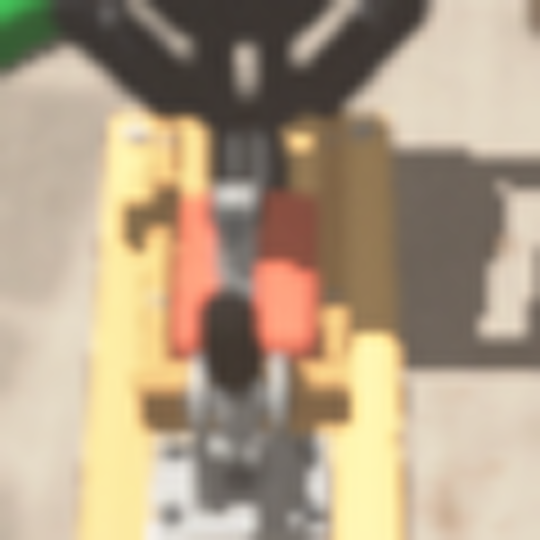

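The soap's front edge is at y≈357 and the top of the stop at y≈388, and the force is still low. It isn't seated, so I continue in small steps.

Emit:
{"op": "jog_arm", "data": {"deltas": [[[0,0,0],[-0.001,0,0],0],[[0,0,0],[-0.002,0,0],0],[[0,0,0],[-0.003,0,0],0],[[0,0,0],[-0.003,0,0],0]]}}

```text
time: 4.73
eef_pos: [0.5563, 0.0204, 0.0208]
tcp_rot: [0.512, -0.489, 0.49, -0.509]
contact_force: [0.9, -4.4, -1.3]
opening: 0.002
```

Emit:
{"op": "jog_arm", "data": {"deltas": [[[0,0,0],[-0.001,0,0],0],[[0,0,0],[-0.002,0,0],0],[[0,0,0],[-0.002,0,0],0]]}}

```text
time: 4.98
eef_pos: [0.5564, 0.0205, 0.021]
tcp_rot: [0.513, -0.488, 0.49, -0.508]
contact_force: [-0.1, -9.3, -1.4]
opening: 0.006
```

Force is rising to 9 N with the TCP stalled at jig y≈-0.0597. With an 11–12 mm half finger, that puts the soap's rear face at -0.048, so it is seated. I back off and look.

Emit:
{"op": "jog_arm", "data": {"deltas": [[[0,0,0],[0.005,0,0],0],[[0,0,0],[0.012,0,0],0],[[0,0,0],[0.02,0,0],0],[[0,0,0],[0.03,0,0],0],[[0,0,0],[0.03,-0.03,0],0],[[0,0,0],[0.03,-0.06,0],0],[[0,0,0],[0.03,-0.1,0],0],[[0,0,0],[0.03,-0.14,0],0],[[0,0,0],[0.03,-0.18,0],0],[[0,0,0],[0.03,-0.2,0],0]]}}

```text
time: 5.82
eef_pos: [0.5602, -0.0088, 0.2275]
tcp_rot: [0.511, -0.485, 0.493, -0.51]
contact_force: [1.6, -1.2, 0.8]
opening: -0.001
```

```bash
python3 -c "
from h import *
go(0,.175,.220);go(0,.175,.105)
c=snap('side','side5');im=cv2.resize(c['pixels'][215:275,270:330],None,fx=9,fy=9,interpolation=cv2.INTER_CUBIC);cv2.imwrite('pics/side5c.png',im)
Q=cloud(c);L=np.array([[w2j(p) for p in r] for r in Q[215:275,270:330]])
px=c['pixels'][215:275,270:330].astype(int); red=(px[...,2]>150)&(px[...,1]<px[...,2]*.6)&(L[...,2]>.028)
print(red.sum(),np.percentile(L[red],[2,50,98],axis=0))
for v in range(22,48): print(v,px[v,33],L[v,33].round(3))"
```

```text
turn [-0.0061 -0.0022  0.0086] shift [-0.2641  0.0052 -0.0041] at jig [ 0.0035 -0.0891  0.2275] F [ 1.59 -1.21  0.82]
turn [-0.0061 -0.0022  0.0086] shift [-0.2651  0.1202 -0.0048] at jig [ 0.0035 -0.0891  0.2275] F [ 1.59 -1.21  0.82]
120 [[-0.02203315 -0.03480028  0.03380616]
 [-0.01014737  0.00101253  0.03872266]
 [ 0.0208496   0.1204665   0.1328074 ]]
22 [113 152 242] [-0.019 -0.041  0.038]
23 [112 143 246] [-0.019 -0.033  0.041]
24 [112 141 247] [-0.019 -0.032  0.038]
25 [110 140 246] [-0.019 -0.026  0.039]
26 [110 140 247] [-0.019 -0.023  0.038]
27 [110 140 247] [-0.019 -0.018  0.038]
28 [111 142 247] [-0.019 -0.011  0.04 ]
29 [112 142 248] [-0.019 -0.008  0.039]
30 [113 143 248] [-0.019 -0.002  0.04 ]
31 [113 143 248] [-0.019 -0.002  0.036]
32 [114 144 249] [-0.019  0.008  0.041]
33 [115 145 249] [-0.019  0.008  0.038]
34 [114 145 249] [-0.019  0.013  0.038]
35 [115 146 250] [-0.019  0.019  0.04 ]
36 [116 147 250] [-0.019  0.023  0.039]
37 [113 143 248] [-0.019  0.027  0.039]
38 [ 98 123 230] [-0.019  0.028  0.036]
39 [ 82 106 181] [-0.019  0.03   0.034]
40 [ 92 136 185] [-0.019  0.033  0.033]
41 [ 87 129 167] [-0.019  0.039  0.035]
42 [ 77 110 141] [-0.019  0.04   0.031]
43 [ 73 103 130] [-0.019  0.041  0.029]
44 [ 70  96 121] [-0.019  0.042  0.026]
45 [ 68  95 120] [-0.019  0.04   0.021]
46 [ 70  97 124] [-0.019  0.04   0.016]
47 [ 75 101 125] [-0.019  0.039  0.012]
```

View pics/side5c.png

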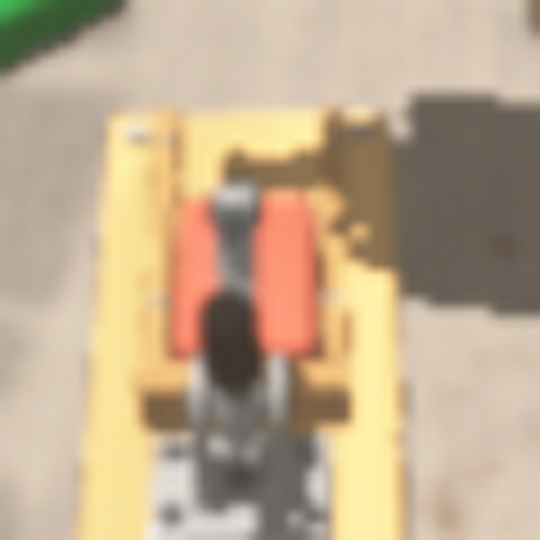

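The soap is against the stop: depth gives its front edge at jig y≈0.028–0.030 and its top at z≈38 mm. The lever is still open. I move over it to behind the handle.

Emit:
{"op": "jog_arm", "data": {"deltas": [[[0,0,0.004],[-0.03,0.004,-0.002],0],[[0,0,0.008],[-0.06,0.005,-0.003],0],[[-0.006,0,0.008],[-0.09,0.005,-0.004],0],[[-0.006,0,0.008],[-0.12,0.005,-0.004],0],[[-0.006,0,0.008],[-0.15,0.005,-0.004],0],[[-0.006,0,0.008],[-0.18,0.005,-0.004],0],[[-0.006,0,0.008],[-0.21,0.005,-0.004],0],[[-0.006,0,0.008],[-0.24,0.005,-0.004],0],[[-0.006,0,0.008],[-0.265,0.005,-0.004],0],[[-0.006,0,0.008],[-0.265,0.005,-0.004],0]]}}

```text
time: 6.7
eef_pos: [0.5455, 0.2588, 0.2223]
tcp_rot: [-0.511, 0.487, -0.489, 0.513]
contact_force: [0.1, -1.4, -1.3]
opening: -0.001
```

```bash
python3 -c "
from h import *
go(-.001,.175,.105);go(-.001,.06,.105)
c=snap('side','side6');cv2.imwrite('pics/side6c.png',cv2.resize(c['pixels'][100:300,200:420],None,fx=3,fy=3))"
```

```text
turn [-0.0043  0.0017  0.0001] shift [ 0.0039  0.1173 -0.0025] at jig [0.001  0.1789 0.2223] F [ 0.07 -1.38 -1.31]
turn [-0.0043  0.0017  0.0001] shift [ 0.1189  0.1173 -0.0027] at jig [0.001  0.1789 0.2223] F [ 0.07 -1.38 -1.31]
```

View pics/side6c.png

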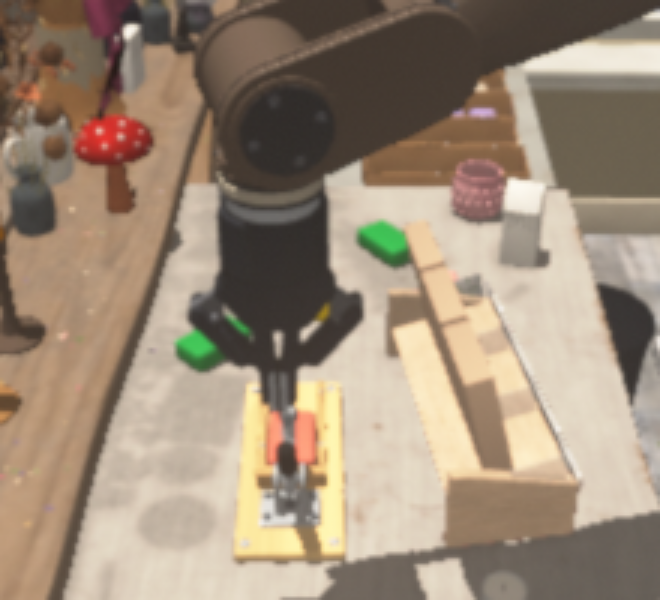

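The gripper is clear, with its tips at crop (280,390), high behind the handle. Descending behind the handle.

Emit:
{"op": "jog_arm", "data": {"deltas": [[[0,0,0],[0,0.025,-0.001],0],[[-0.004,0,0],[0,0.05,-0.002],0],[[-0.004,0,0],[0,0.075,-0.002],0],[[-0.004,0,0],[0,0.095,-0.002],0],[[-0.004,0,0],[0,0.11,-0.002],0],[[-0.004,0,0],[0,0.117,-0.002],0],[[-0.004,0,0],[0,0.117,-0.002],0]]}}

```text
time: 7.33
eef_pos: [0.5431, 0.2548, 0.1028]
tcp_rot: [0.513, -0.489, 0.488, -0.509]
contact_force: [0.5, 0.8, -0.2]
opening: -0.001
```

```bash
python3 -c "
from h import *
go(-.001,.06,.105)
c=snap('side','side7');cv2.imwrite('pics/side7c.png',cv2.resize(c['pixels'][170:300,230:360],None,fx=4.5,fy=4.5))"
```

```text
turn [ 0.0045 -0.0003  0.0031] shift [ 0.1151 -0.0019  0.0006] at jig [-0.0016  0.1751  0.1028] F [ 0.5   0.81 -0.24]
```

View pics/side7c.png

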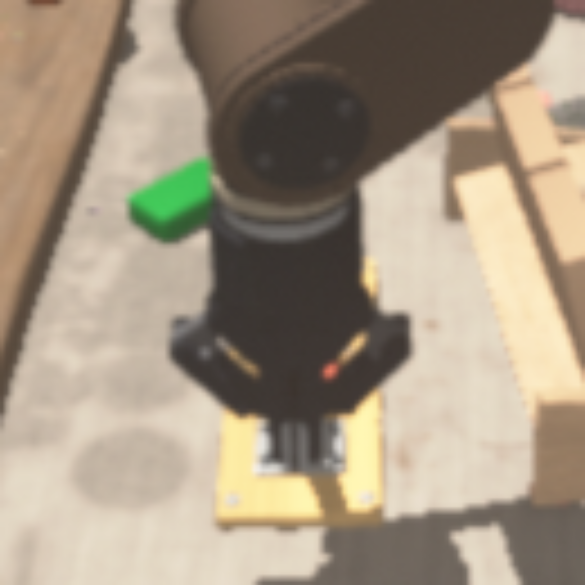

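The fingers at (295,445) are in line with the lever, in front of the handle from the camera's view. I push towards the soap.

Emit:
{"op": "jog_arm", "data": {"deltas": [[[0,0,0],[0.01,0,0.001],0],[[0,0,0],[0.018,0,0.001],0],[[0,0,0],[0.025,0,0.001],0],[[0,0,0],[0.031,0,0.001],0],[[0,0,0],[0.036,0,0.001],0],[[0,0,0],[0.042,0,0.001],0],[[0,0,0],[0.048,0,0.001],0],[[0,0,0],[0.054,0,0.001],0],[[0,0,0],[0.06,0,0.001],0]]}}

```text
time: 8.13
eef_pos: [0.5494, 0.198, 0.1077]
tcp_rot: [-0.509, 0.489, -0.489, 0.513]
contact_force: [-0.9, 6.9, 4.4]
opening: -0.003
```

```bash
python3 -c "
from h import *
go(-.001,.075,.105)
print(ctrl.get_state()['wrist_torque'])"
```

```text
turn [-0.0037 -0.0007 -0.0035] shift [ 0.0431  0.0025 -0.0031] at jig [0.0021 0.1181 0.1077] F [-0.94  6.95  4.45]
[ 0.96487802  0.08329958 -0.009173  ]
```

Emit:
{"op": "jog_arm", "data": {"deltas": [[[0,0,0],[0.006,0.002,-0.002],0],[[0,0,0],[0.012,0.003,-0.003],0],[[0,0,0],[0.018,0.003,-0.003],0],[[0,0,0],[0.024,0.003,-0.003],0],[[0,0,0],[0.03,0.003,-0.003],0],[[0,0,0],[0.035,0.003,-0.003],0],[[0,0,0],[0.04,0.003,-0.003],0],[[0,0,0],[0.044,0.003,-0.003],0],[[0,0,0],[0.044,0.003,-0.003],0]]}}

```text
time: 8.88
eef_pos: [0.548, 0.1527, 0.1038]
tcp_rot: [-0.51, 0.489, -0.489, 0.512]
contact_force: [0.2, -0.4, 0.0]
opening: -0.001
```

```bash
python3 -c "
from h import *
go(-.001,.075,.105)
c=snap('side','side8');cv2.imwrite('pics/side8c.png',cv2.resize(c['pixels'][170:300,230:360],None,fx=4.5,fy=4.5))
c=snap('top','top8');cv2.imwrite('pics/top8c.png',cv2.resize(c['pixels'][150:220,235:345],None,fx=6,fy=6))"
```

```text
turn [-0.0021 -0.0018 -0.0027] shift [-0.0022 -0.0012  0.0004] at jig [-0.0014  0.0728  0.1038] F [ 0.24 -0.37  0.02]
```

View pics/side8c.png

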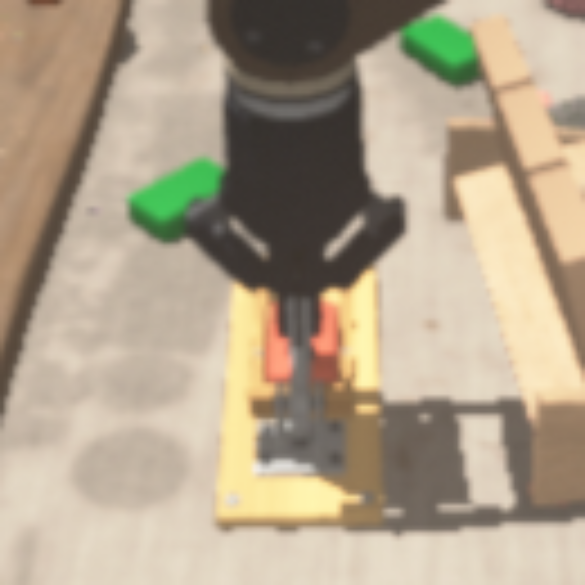

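View pics/top8c.png

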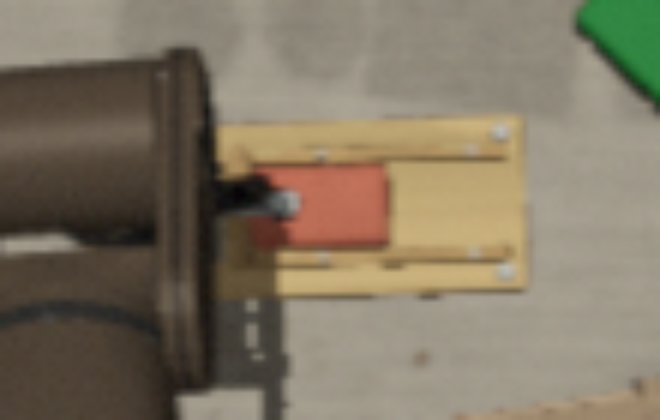

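The lever has snapped over: its handle leans over the soap and the pad is down at top crop (290,205). The fingers are force-free. I back away and up, then check.

Emit:
{"op": "jog_arm", "data": {"deltas": [[[0,0,0],[-0.02,0,0],0],[[0,0,0],[-0.045,-0.01,0],0],[[0,0,0],[-0.07,-0.03,0],0],[[0,0,0],[-0.1,-0.06,0],0],[[0,0,0],[-0.13,-0.09,0],0],[[0,0,0],[-0.16,-0.12,0],0],[[0,0,0],[-0.18,-0.14,0],0],[[0,0,0],[-0.18,-0.14,0],0],[[0,0,0],[-0.18,-0.14,0],0]]}}

```text
time: 9.73
eef_pos: [0.5401, 0.3343, 0.2465]
tcp_rot: [-0.509, 0.488, -0.489, 0.514]
contact_force: [-0.1, 0.2, -1.1]
opening: -0.0
```

```bash
python3 -c "
from h import *
s=ctrl.get_state();print(s['time'],w2j(s['eef_pos']),s['contact_force'],abs(s['dq']).max())
c=snap('side','side9');cv2.imwrite('pics/side9.png',c['pixels'])
c=snap('top','top9');cv2.imwrite('pics/top9c.png',cv2.resize(c['pixels'][160:210,235:335],None,fx=7,fy=7,interpolation=cv2.INTER_CUBIC))
f=lambda u,v,z: w2j(ray(c,(u+.5)/7-.5+235,(v+.5)/7-.5+160,z))
Q=cloud(c);L=np.array([[w2j(p) for p in r] for r in Q[160:210,235:345]])
px=c['pixels'][160:210,235:345].astype(int); red=(px[...,2]>px[...,1]*1.6)&(L[...,2]>.028)&(L[...,2]<.05)
print(red.sum(),np.percentile(L[red],[1,50,99],axis=0))
m=(abs(L[...,0])<.012)&(L[...,2]>.06)&(L[...,2]<.16);B=L[m];i=B[:,1].argsort();print(B[i][::4].round(3))
a=dict(np.load('pics/top0.npz'));d=cv2.absdiff(a['pixels'],c['pixels']).max(2)
for n,(x,y) in dict(spare=(372,233),mug=(424,173),hare=(193,213),tea=(235,241)).items(): print(n,d[y-12:y+12,x-14:x+14].max(), (d[y-12:y+12,x-14:x+14]>40).sum())
"
```

```text
9.7333 [-0.00097361  0.25458936  0.24647499] [-0.07930352  0.15778197 -1.10566502] 0.07332909194227481
246 [[-0.02101333 -0.04716109  0.03071292]
 [-0.00230864 -0.01647942  0.03749908]
 [ 0.02271024  0.02706803  0.04495301]]
[[ 0.001  0.008  0.063]
 [-0.005  0.009  0.127]
 [ 0.002  0.011  0.06 ]
 [-0.002  0.011  0.13 ]
 [-0.005  0.014  0.133]
 [ 0.007  0.017  0.137]
 [-0.005  0.017  0.134]
 [ 0.005  0.021  0.13 ]
 [ 0.005  0.024  0.126]
 [ 0.01   0.025  0.115]
 [ 0.006  0.028  0.118]
 [ 0.     0.031  0.117]
 [-0.008  0.033  0.104]
 [ 0.008  0.036  0.099]
 [ 0.005  0.039  0.106]
 [-0.007  0.041  0.093]
 [ 0.009  0.043  0.095]
 [ 0.006  0.046  0.095]
 [-0.002  0.051  0.082]
 [-0.001  0.056  0.073]
 [ 0.006  0.059  0.067]
 [-0.001  0.063  0.066]
 [-0.003  0.067  0.062]
 [-0.01   0.07   0.065]
 [ 0.007  0.073  0.062]]
spare 9 0
mug 11 0
hare 114 443
tea 104 375
```

View pics/side9.png

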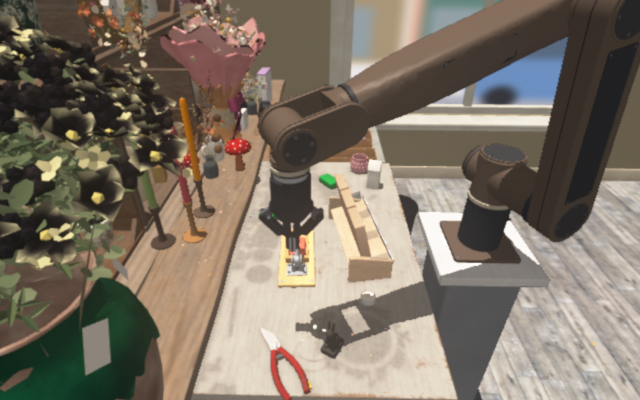

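View pics/top9c.png

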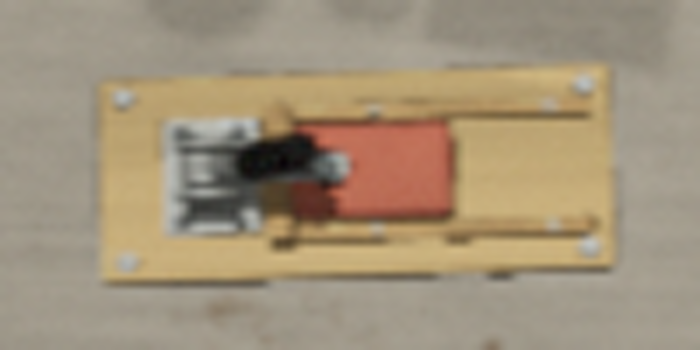

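The handle tip is at jig y≈0.01, z≈0.13, which is a lean of about 35° (clamped). The soap's rear edge is at -0.047, and its top is at 38 mm. The hare (331,342) and tealight (368,298) are where they were in the side view; the pixel differences there come from the arm and its shadow. Handing in.

```bash
python3 -c "
from plant import ctrl
print(ctrl.sign_off())"
```

```text
the job is handed in; nothing more can be done
None
```

I pushed the soap along the channel with the closed fingertips until it stopped against the end stop. Then I pushed the lever past centre from behind, and it snapped over onto the bar. I backed the arm clear and handed the job in about 10 s into the 42 s limit; no verdict was reported.

**Soap:** the push stalled at about 9 N with the fingers where a seated bar would put them. After clamping, its rear edge was at jig y ≈ -47 mm (-48 mm expected against the stop) and its top was about 38 mm above the table, so it is lying flat.

**Lever:** it resisted with about 7 N on the way over. Its tip ended at jig y ≈ +10 mm, z ≈ 130 mm, which matches the clamped lean of about 35°. The pad's force on the bar can't be read from the robot, so I only inferred that it is pressing.

**Other things on the table:** the spare soap and mug look unchanged in the top view. My image comparison flagged the hare and tealight areas in the top view. I put that down to the arm and its shadow, because both sit in the same place in the side view.

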